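Hold the pug mill's chamber cover over its bolt holes

TASK

Take the cover plate by its handle, slide it straight out of the lipped rack, and hold it level over the open chamber of the bench pug mill, the right way round (wide-spaced pair of holes over the wide-spaced pair), its four holes in line with the four threaded holes and a gap of about 15 mm beneath it, so that a colleague can lay in the seal and start the bolts. Do not let the plate knock or rest on the mill, and leave the other things on the bench where they are. Finish while still holding the plate there: do not set it down or let go.

Things in the scene. Friction and masses are not known exactly. Their poses are not given: they have to be found in the camera images.
- cover: Aluminium cover plate with a handle, 110 (x) x 100 (y) x 8 mm, 0.35 to 0.6 kg, origin at the centre of its underside, z up. Four 16 mm through holes: a wide pair at x = +41, y = +36 and -36 mm, a narrow pair at x = -41, y = +20 and -20 mm, so it fits one way round only. It starts flat in the rack, its x along the rack's x, up to 30 mm drawn out towards the mouth.
- cover_grip (a point): middle of the handle's bar, 48 mm above the cover's origin. Dark steel handle on the plate's top: level bar along the cover's x, 72 long, 14 wide, 14 mm high, on 10 x 14 mm posts at x = +31 and -31 mm; 33 mm free between bar and plate.
- rack: Fixed steel rack, origin at the centre of its underside, z up; at the robot's left or right, the mill at the other side. Its -x end, roughly towards the robot, is open. Floor top at z = 12 mm, floor x = -57 to +65 mm; a stop closes the +x end at x = 55 mm. The plate cannot be lifted out: it must be slid along the rack's -x.
- rack_mouth (a point): middle of the open end at floor height (x = -55, z = 12 mm in the rack). Side walls x = -55 to +55 mm, 4 mm play each side of the plate, with lips reaching in to y = +38 and -38 mm, underside at z = 25 (5 mm above the plate), top at z = 31 mm. The plate is clear of them once its origin is past x = -110 mm in the rack's frame. Nothing stands in front.
- mill: Fixed grey bench pug mill, origin at the centre of its chamber's underside, z up. The nozzle reaches to x = -132 mm (roughly towards the robot), gearbox and motor to x = +255 mm, up to 125 mm high, with a black switch box to z = 141 mm at x = 70 to 110 mm (an aligned plate reaches only x = 55 mm).
- mill_top (a point): centre of the chamber's open flange, on its top face, 130 mm above the mill's origin. Flange 110 (mill's x) x 100 (y) mm, with a 51 x 45 mm window and four 6 mm threaded holes in the cover's pattern: a wide pair at x = +41, y = +36 and -36 mm, a narrow pair at x = -41, y = +20 and -20 mm.
- cover_a (a point): centre of the cover's hole at x = +41, y = +36 mm, at the underside
- cover_d (a point): centre of the cover's hole at x = -41, y = -20 mm, at the underside
- mill_a (a point): mouth of the mill's threaded hole at x = +41, y = +36 mm, on the flange's top face; cover_a belongs above it
- mill_d (a point): mouth of the mill's threaded hole at x = -41, y = -20 mm, on the flange's top face; cover_d belongs above it
- tile: Bystander: flat square fired-clay tile, 90 x 90 x 10 mm, with a square window; origin at the centre of its underside; stands between the rack and the mill, nearer the robot.
- dish: Bystander: small round steel dish, 76 mm across and 22 mm high, holding the cover's bolts; origin at the centre of its underside; stands between the rack and the mill, farther out.
- vase: Bystander: tall square slab-built clay vase, 80 x 80 x 190 mm; origin at the centre of its underside; stands at the robot's left, far out.
- bowl: Bystander: green glazed bowl, 120 mm across, 55 mm high; origin at the centre of its underside; stands at the robot's left.
- jar: Bystander: lidded glaze jar, 76 mm across, 100 mm high; origin at the centre of its underside; stands at the robot's right, far out.
- wrench: Bystander: steel spanner lying flat on the bench; origin at its underside; stands at the robot's right.
Mind the look-alikes: they are no part of the job. What is shaped like the cover but pink or red is not meant.

How it is judged (in metres and radians):
On the way:
1. the cover has been slid along the rack, still low, until it is all but clear of the lips (x of cover in the frame of rack below -0.1 m and z of cover in the frame of rack below 0.06 m and y of cover in the frame of rack between -0.03 and 0.03 m), for 0.04 s.
At the end, for the whole second after the job is handed in: The gripper is holding the cover still and level (within 0.1 rad), right way round over the mill's flange, the holes within 5 mm of the threaded holes' axes seen from above (checked at the two diagonal holes), its underside at those holes 6 to 26 mm above the flange, touching neither mill nor rack (horizontal distance between cover_a and mill_a below 0.005 m and horizontal distance between cover_d and mill_d below 0.005 m and z of cover_a in the frame of mill between 0.136 and 0.156 m and z of cover_d in the frame of mill between 0.136 and 0.156 m and angle between cover's own z axis and vertical below 0.1 rad and linear speed of cover below 0.03 m/s and angular speed of cover below 0.15 rad/s and contact force between the fingers and cover above 1 N and contact force between cover and mill below 0.3 N and contact force between cover and rack below 0.3 N); the arm keeps its last pose, push and grip.
It fails at once if the cover knocks or rests on the mill (contact force between cover and mill above 4 N).
It fails at once if a bystander is moved by more than 30 mm (distance of any of tile, dish, vase, bowl, jar, wrench from where it was at the start of the episode above 0.03 m).
It also fails if it takes over 51 s, if anything falls off the work surface, if the arm or the gripper's body presses on something with over 40 N, if the wrist force passes 120 N, or if a joint passes its speed limit or range.

ROBOT

A 6-joint arm with a two-finger parallel gripper is mounted at the origin on the work surface. World frame = base frame: x ahead of the robot, y to its left, z up, the work surface at z = 0. Lengths are in mm, angles in rad, forces in N, time in s.
With the tool pointing down it reaches from about 275 to 875 mm from the base axis. Payload 12.5 kg.
Tool frame: the origin (TCP) lies on the centre line of the jaws, within the pads' length; the fingertips stand 11 mm ahead of it and the grasp point (between the pads) lies 8 mm behind it; z points along the fingers, y is the line along which they close (so a half turn about z gives the same grasp; the last joint's range is limited). The gripper opens to 85 mm and grips with 20 to 120 N. Pads are 22 mm wide; open, the fingers measure 114 mm over their backs; the gripper's body (76 mm by 85 mm) begins 54 mm behind the grasp point. The pads swing forward as they close: fully open they stand 13 mm farther back than shut.
Start: joints at [1.156, 0.351, 1.652, -0, 1.139, -0.085], TCP at [178.088, 520.355, 208.89] pointing down, gripper open.
Joint ranges: [-2.75, 2.75], [-0.79, 2.1], [0.01, 2.65], [-1.57, 4.71], [0.07, 3.14], [-2.87, 2.87]. Speed limits (rad/s): [2.22, 2.22, 2.79, 3.14, 3.14, 3.14].

INTERFACE

Orientations are given as a unit quaternion [w, x, y, z].
In Python, from cell import robot gives the robot as it stands. The module is installed in compiled form; this text tells all that it offers.
- The arm moves only by the tool drive_tool, never from a script. Its argument "increments" is a list of rows, each an object of numbers: "hand": the opening, from 0 (shut) to 1 (fully open); "dx", "dy", "dz": the shift along the tool's x, y, z in m; "twist": the turn about the tool's z in rad. A call has 1 to 8 rows; each row shifts and turns the commanded pose from where the row before left it, along the tool's axes as they then stand; what a row does not reach is not made up. A row lasts 1/10 s, in which the tool goes at most 50 mm and 8.59 degrees, less where a joint would pass 70% of its speed; a pose out of reach is approached as far as the arm can. A call with a gripper value outside its range is refused whole. The fingers move at their own pace and stop on an object; "newtons" is the grip in N (left out, the last holds). Time passes only in rows, so rows that do not move let the fingers close. It gives the time, the measured TCP pose, the force, the opening and the grip force at its end, in the units of the state.
- robot.get_obs(): the state, without advancing time (a new reading comes with each control period).
- robot.get_image(name): name is "scene" or "top" or "wrist"; returns a dict with "frame" (384x512x3 uint8, red, green, blue), "z_map" (384x512 float32, mm along the optical axis (not along the pixel's ray), 0 where there is no reading), "mtx" (3x3 intrinsics, pixels), "origin" and "rotation" of the camera in the world. Camera axes: x right, y down, z forward; pixel columns grow to the right and rows downward; lengths in mm; the calibration is good to about 2 mm. A picture is of the moment at which its call begins.
- robot.sign_off(): hands the job in; it is judged then, once.
The state is a dict: "time_s": time; "qpos": joint angles; "joint_vel": joint speeds; "effort": joint torques, N m; "ee_pos": TCP position; "eef_rot": TCP orientation; "force": force on the tool from outside, world axes, zero at the start; "moment": the same for the moment, N m; "grip_width": finger opening in mm; "grasp_force": force on a finger pad.
Only numpy, scipy, OpenCV 4.12 (cv2) and the standard library are available. Lean on these libraries where they do the work, as an engineer would, in place of code of your own. Each camera call takes 0.05 s, during which the arm holds its last target. There are 200 camera calls.

## Working session

There is one attempt and no reset: what is moved stays moved. The work goes in short steps, Python scripts to look and compute and a tool call to move; the robot and the scene stay as the last step left them, time stands still between calls to the robot, and variables do not carry over. Pictures are saved under pics/ and viewed, at most 10 in all, crops included, and the job is handed in when it is done.

Besides the shell and the picture viewer there is one more tool, called after ">>>" as name(argument=value, ...) on one line, values as JSON. drive_tool: Moves the arm, as the interface text tells. Its arguments: {"type":"object","properties":{"increments":{"type":"array"},"newtons":{"type":"number"}},"required":["increments"]}

```bash
mkdir -p pics; cat > h.py <<'E'
import numpy as np, cv2
from cell import robot
def snap(n,f=None):
    im=robot.get_image(n)
    np.savez('last_%s.npz'%n,**{k:np.array(v) for k,v in im.items()})
    if f: cv2.imwrite('pics/'+f,im['frame'][:,:,::-1])
    return im
def cloud(im):
    z=im['z_map'].astype(float);K=np.array(im['mtx']);v,u=np.mgrid[:z.shape[0],:z.shape[1]]
    P=np.stack([(u-K[0,2])/K[0,0]*z,(v-K[1,2])/K[1,1]*z,z],-1)
    return P@np.array(im['rotation']).T+np.array(im['origin'])
E
python3 - <<'E'
from h import *
a=snap('top');b=snap('scene')
cv2.imwrite('pics/top.png',cv2.resize(a['frame'][:,:,::-1],(800,600)));cv2.imwrite('pics/scene.png',b['frame'][:,:,::-1])
print(a['origin'],a['rotation'],a['mtx'],np.array(b['origin']));print(robot.get_obs())
E
```

```text
[4.27339724e+02 1.09803803e+00 1.35731876e+03] [ 0.03230779 -0.6958821   0.71666213 -0.03316175] [[378.64953212   0.         258.64629077]
 [  0.         378.64953212 191.31427621]
 [  0.           0.           1.        ]] [1057.2550828   653.79465293  807.66015367]
{'time_s': 0.1, 'qpos': array([ 1.15641301e+00,  3.51172017e-01,  1.65237927e+00,  2.63224856e-05,
        1.13907335e+00, -8.46206197e-02]), 'joint_vel': array([-0.00059806, -0.00057823, -0.00134466, -0.0009527 ,  0.00116886,
       -0.00069907]), 'effort': array([ 3.83827933e-05, -5.06829178e+01, -2.91871494e+01, -7.31673299e-05,
        2.68513111e-03,  1.06598412e-05]), 'ee_pos': array([177.9498226 , 520.07600432, 208.4106355 ]), 'eef_rot': array([-1.38989390e-04,  1.64140706e-01,  9.86436801e-01, -4.97060443e-04]), 'force': array([-0.15444661,  0.22569781,  0.0772594 ]), 'moment': array([-0.00271139,  0.01610643, -0.0549042 ]), 'grasp_force': 0.0, 'grip_width': 85.39933000739397}
```

View pics/top.png

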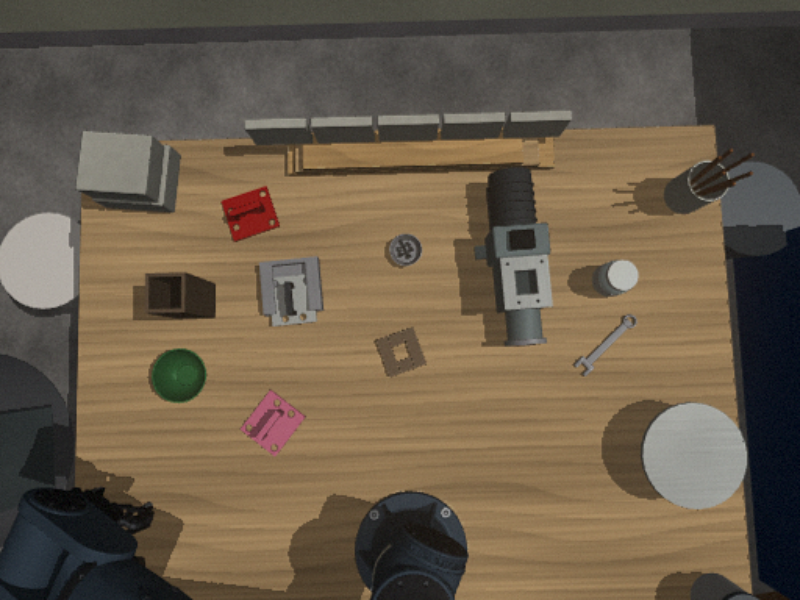

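View pics/scene.png

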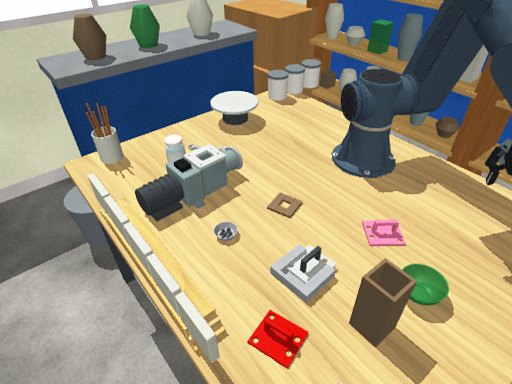

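The top picture (800x600) shows the rack with the grey cover at (290,292), the bar at about (290,297), the mill flange at (525,282), the tile at (400,350) and the dish at (404,249). The pink and red plates are decoys. The camera rotation is a quaternion, so I'll convert it and measure.

```bash
sed -i "s/np.array(im\['rotation'\]).T/R.from_quat(np.array(im['rotation'])[[1,2,3,0]]).as_matrix().T/; s/^import numpy.*/&\nfrom scipy.spatial.transform import Rotation as R/" h.py
python3 - <<'E'
from h import *
im=dict(np.load('last_top.npz'));P=cloud(im)
def reg(u0,u1,v0,v1,z0,z1,n):
    s=1.5625; S=P[int(v0/s):int(v1/s),int(u0/s):int(u1/s)].reshape(-1,3)
    S=S[(S[:,2]>z0)&(S[:,2]<z1)]
    r=cv2.minAreaRect(S[:,:2].astype(np.float32)); print(n,len(S),S.mean(0).round(1),np.median(S[:,2]).round(1),'rect',r, 'min',S.min(0).round(),'max',S.max(0).round())
reg(250,330,250,335,50,80,'bar')
reg(250,330,250,335,15,23,'plate')
reg(250,330,250,335,26,36,'lips')
reg(250,330,250,335,10,80,'all')
reg(480,560,240,330,126,136,'flange')
reg(370,430,320,380,5,16,'tile')
reg(140,220,265,325,150,200,'vase')
reg(380,430,230,270,8,30,'dish')
a=im['frame'][:,:,::-1]
A=cv2.resize(a[155:215,160:215],None,fx=7,fy=7,interpolation=2);B=cv2.resize(a[140:205,305:360],None,fx=7,fy=7,interpolation=2)
B=cv2.resize(B,(385,420));cv2.imwrite('pics/c1.png',np.hstack([A,B]))
E
```

```text
bar 100 [557.3 252.1  65.7] 66.8 rect ((558.2230224609375, 252.81019592285156), (72.17826843261719, 14.476640701293945), 5.142674446105957) min [522. 243.  51.] max [594. 261.  74.]
plate 503 [557.4 252.2  19.5] 19.7 rect ((572.0475463867188, 250.28909301757812), (139.13687133789062, 128.92665100097656), 5.952983856201172) min [501. 185.  15.] max [648. 322.  23.]
lips 593 [593.5 256.1  31.1] 31.2 rect ((578.2645874023438, 254.36778259277344), (143.7218017578125, 132.72244262695312), 3.944065809249878) min [506. 186.  26.] max [654. 324.  36.]
all 1467 [579.1 253.9  27.3] 25.5 rect ((575.868408203125, 263.73065185546875), (147.23988342285156, 152.72923278808594), 4.440186023712158) min [501. 185.  10.] max [654. 342.  74.]
flange 882 [ 578.7 -255.   130. ] 130.0 rect ((587.5751342773438, -250.83468627929688), (115.6204833984375, 149.06483459472656), 89.68799591064453) min [ 513. -309.  126.] max [ 662. -193.  136.]
tile 570 [433.9  10.5   9.9] 9.8 rect ((442.0570983886719, 12.000244140625), (132.05567932128906, 131.11180114746094), 88.48773193359375) min [376. -55.   5.] max [508.  78.  16.]
vase 506 [563.  471.4 179.5] 185.6 rect ((563.05615234375, 473.73516845703125), (84.26421356201172, 80.41281127929688), 89.58528137207031) min [523. 432. 150.] max [603. 516. 196.]
dish 200 [667.8  -7.9  16.4] 16.1 rect ((665.6720581054688, -6.993995666503906), (71.517822265625, 70.37091827392578), 88.11620330810547) min [630. -43.   8.] max [701.  29.  27.]
```

View pics/c1.png

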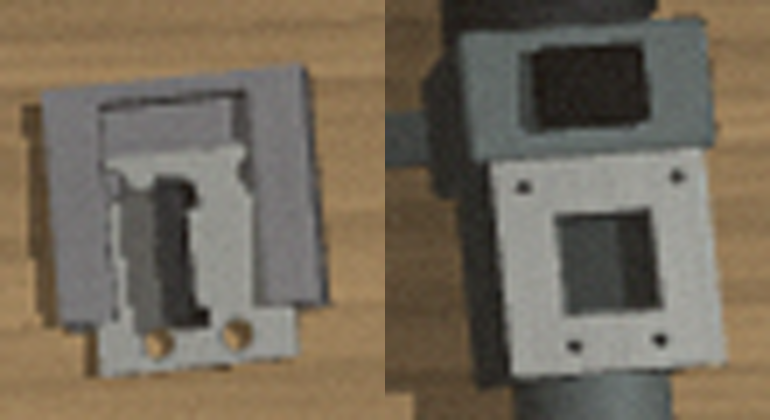

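```bash
cat >> h.py <<'E'
def go(x,y,z,yawy):
    """tool-frame shift (mm, in present axes) to world point, and twist deg to bring tool y to heading yawy(deg)"""
    o=robot.get_obs();q=o['eef_rot'];M=R.from_quat(q[[1,2,3,0]]).as_matrix()
    h=np.degrees(np.arctan2(M[1,1],M[0,1]))
    d=M.T@(np.array([x,y,z])-o['ee_pos'])
    tw=-(yawy-h); print('pos',o['ee_pos'].round(1),'yh',h.round(2),'tilt',np.degrees(np.arccos(-M[2,2])).round(2),'d',d.round(1),'twist rad',np.radians(tw).round(4),'t',o['time_s'],'w',o['grip_width'],'f',o['force'].round(1),o['grasp_force'])
E
python3 - <<'E'
from h import *
go(540,250,230,95)
E
```

```text
pos [177.9 520.1 208.4] yh 71.11 tilt 0.06 d [-430.  -138.3  -21.5] twist rad -0.417 t 0.1 w 85.39933000739397 f [-0.2  0.2  0.1] 0.0
```

>>> drive_tool(increments=[{"dx": -0.015,"dy": -0.005,"dz": -0.01},{"dx": -0.03,"dy": -0.01,"dz": -0.01},{"dx": -0.03,"dy": -0.01},{"dx": -0.03,"dy": -0.01},{"dx": -0.03,"dy": -0.01},{"dx": -0.03,"dy": -0.01},{"dx": -0.03,"dy": -0.01},{"dx": -0.03,"dy": -0.01}])

```text
invalid input at $.increments[0]: expected keys hand, dx, dy, dz, twist
```

>>> drive_tool(increments=[{"dx": -0.03,"dy": -0.01},{"dx": -0.03,"dy": -0.01},{"dx": -0.03,"dy": -0.01},{"dx": -0.03,"dy": -0.01},{"dx": -0.03,"dy": -0.01},{"dx": -0.03,"dy": -0.01},{"dx": -0.025,"dy": -0.003},{}])

```text
invalid input at $.increments[0]: expected keys hand, dx, dy, dz, twist
```

>>> drive_tool(increments=[{"twist": -0.07},{"twist": -0.07},{"twist": -0.07},{"twist": -0.07},{"twist": -0.07},{"twist": -0.067},{},{}])

```text
invalid input at $.increments[0]: expected keys hand, dx, dy, dz, twist
```

```bash
python3 - <<'E'
from h import *
go(540,250,230,95)
w=snap('wrist','w1.png');print(w['origin'],w['rotation'])
E
```

```text
pos [177.9 520.1 208.4] yh 71.11 tilt 0.06 d [-430.  -138.3  -21.5] twist rad -0.417 t 0.1 w 85.39933000739397 f [-0.2  0.2  0.1] 0.0
[ 98.85904514 546.43564528 374.25631892] [0.13353875 0.80271673 0.57354798 0.09410616]
```

View pics/w1.png

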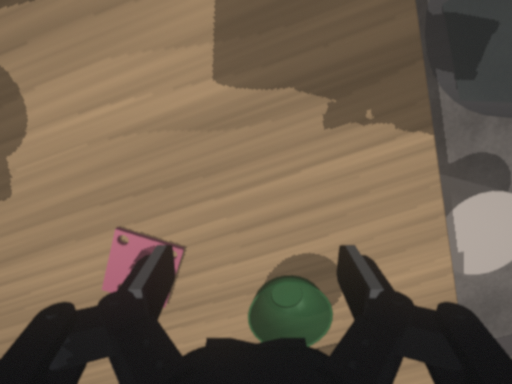

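The moves were refused because every row needs all the keys. The wrist view shows the fingers at (150,280) and (350,280), the decoy pink plate at (140,265) and the bowl at (290,310). I'll resend with full rows.

>>> drive_tool(increments=[{"hand": 1,"dx": -0.015,"dy": -0.005,"dz": -0.01,"twist": 0},{"hand": 1,"dx": -0.03,"dy": -0.01,"dz": -0.01,"twist": 0},{"hand": 1,"dx": -0.03,"dy": -0.01,"dz": 0,"twist": 0},{"hand": 1,"dx": -0.03,"dy": -0.01,"dz": 0,"twist": 0},{"hand": 1,"dx": -0.03,"dy": -0.01,"dz": 0,"twist": 0},{"hand": 1,"dx": -0.03,"dy": -0.01,"dz": 0,"twist": 0},{"hand": 1,"dx": -0.03,"dy": -0.01,"dz": 0,"twist": 0},{"hand": 1,"dx": -0.03,"dy": -0.01,"dz": 0,"twist": 0}])

```text
time_s: 0.95
ee_pos: [368.1, 375.0, 229.5]
eef_rot: [0.0, 0.164, 0.986, 0.0]
force: [-0.2, 2.5, 0.5]
grip_width: 85.0
grasp_force: 0.0
```

>>> drive_tool(increments=[{"hand": 1,"dx": -0.03,"dy": -0.01,"dz": 0,"twist": 0},{"hand": 1,"dx": -0.03,"dy": -0.01,"dz": 0,"twist": 0},{"hand": 1,"dx": -0.03,"dy": -0.01,"dz": 0,"twist": 0},{"hand": 1,"dx": -0.03,"dy": -0.01,"dz": 0,"twist": 0},{"hand": 1,"dx": -0.03,"dy": -0.01,"dz": 0,"twist": 0},{"hand": 1,"dx": -0.03,"dy": -0.01,"dz": 0,"twist": 0},{"hand": 1,"dx": -0.025,"dy": -0.003,"dz": 0,"twist": 0},{"hand": 1,"dx": 0,"dy": 0,"dz": 0,"twist": 0}])

```text
time_s: 1.75
ee_pos: [542.4, 248.2, 229.1]
eef_rot: [0.0, 0.165, 0.986, -0.0]
force: [-0.5, -0.3, 0.3]
grip_width: 85.5
grasp_force: 0.0
```

>>> drive_tool(increments=[{"hand": 1,"dx": 0,"dy": 0,"dz": 0,"twist": -0.07},{"hand": 1,"dx": 0,"dy": 0,"dz": 0,"twist": -0.07},{"hand": 1,"dx": 0,"dy": 0,"dz": 0,"twist": -0.07},{"hand": 1,"dx": 0,"dy": 0,"dz": 0,"twist": -0.07},{"hand": 1,"dx": 0,"dy": 0,"dz": 0,"twist": -0.07},{"hand": 1,"dx": 0,"dy": 0,"dz": 0,"twist": -0.067},{"hand": 1,"dx": 0,"dy": 0,"dz": 0,"twist": 0},{"hand": 1,"dx": 0,"dy": 0,"dz": 0,"twist": 0}])

```text
time_s: 2.55
ee_pos: [539.9, 250.5, 229.1]
eef_rot: [-0.0, -0.043, 0.999, 0.0]
force: [-0.2, -0.3, 0.5]
grip_width: 85.4
grasp_force: 0.0
```

```bash
python3 - <<'E'
from h import *
go(540,250,230,95)
w=snap('wrist','w2.png');print(w['origin'],w['rotation'])
snap('top')
E
```

```text
pos [539.9 250.5 229.1] yh 94.89 tilt 0.0 d [-0.1 -0.5 -0.9] twist rad -0.0018 t 2.55 w 85.42146903680388 f [-0.2 -0.3  0.5] 0.0
[456.54136066 242.61830945 395.00788219] [0.11068273 0.66735113 0.72663105 0.11999634]
```

View pics/w2.png

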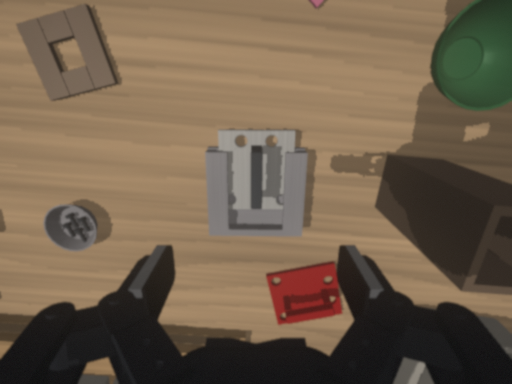

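The wrist view shows the rack and cover at about (257,180), with the bar dark at (257,177) and the narrow holes at (240,140) and (271,140) on the mouth side. I'll measure the bar, the rack lips and the plate here, and the flange from the top view.

```bash
cat >> h.py <<'E'
def rect(P,m,z0,z1,n):
    S=P[m]; S=S[(S[:,2]>z0)&(S[:,2]<z1)]
    r=cv2.minAreaRect(S[:,:2].astype(np.float32))
    print(n,len(S),np.median(S[:,2]).round(1),np.round(r[0],1),np.round(r[1],1),round(r[2],2)); return S
def box(u0,u1,v0,v1):
    m=np.zeros((384,512),bool);m[v0:v1,u0:u1]=1;return m
def flange(im):
    P=cloud(im);f=im['frame'].astype(int);c=np.array([587,-252])
    m=(abs(P[...,2]-130)<5)&(f.min(-1)>130)&(np.hypot(P[...,0]-560,P[...,1]+258)<130)
    n,l,s,_=cv2.connectedComponentsWithStats(m.astype(np.uint8))
    m=l==1+s[1:,4].argmax(); rect(P,m,0,200,'flange'); return P,m
E
python3 - <<'E'
from h import *
w=dict(np.load('last_wrist.npz'));P=cloud(w)
b=box(200,315,120,245)
S=rect(P,b,64,80,'bar')
c=S[:,:2].mean(0);_,_,V=np.linalg.svd(S[:,:2]-c);print(c,np.degrees(np.arctan2(V[0,1],V[0,0])))
rect(P,b,28,36,'lips+stop'); rect(P,box(216,300,120,150),16,24,'plate')
rect(P,b,9,40,'rackall')
t=dict(np.load('last_top.npz'));Q,m=flange(t)
f=t['frame'];ys,xs=np.where(m);print(xs.min(),xs.max(),ys.min(),ys.max(),f[m].mean(0))
E
```

```text
bar 643 67.5 [557.8 252.2] [70.8 13.1] 4.58
[556.41421152 251.74343303] 4.314704606887818
lips+stop 3920 31.6 [586.1 253.6] [128.  132.3] 4.49
plate 1258 20.7 [515.9 248.3] [25.3 99.8] 4.9
rackall 9064 21.6 [576.5 252.8] [147.2 132.3] 4.49
flange 738 129.9 [ 570.8 -257.1] [109.8  99.9] 2.43
320 353 163 197 [174.94715447 175.4701897  169.13143631]
```

```bash
python3 - <<'E'
from h import *
go(557.8,252.2,52,94.5)
E
```

```text
pos [540.  250.5 229. ] yh 94.92 tilt 0.0 d [-17.8   0.2 177. ] twist rad 0.0073 t 2.65 w 85.65452722944043 f [ 0.8  0.6 -0.2] 0.0
```

>>> drive_tool(increments=[{"hand": 1,"dx": -0.0178,"dy": 0,"dz": 0.015,"twist": 0.007},{"hand": 1,"dx": 0,"dy": 0,"dz": 0.03,"twist": 0},{"hand": 1,"dx": 0,"dy": 0,"dz": 0.03,"twist": 0},{"hand": 1,"dx": 0,"dy": 0,"dz": 0.03,"twist": 0},{"hand": 1,"dx": 0,"dy": 0,"dz": 0.03,"twist": 0},{"hand": 1,"dx": 0,"dy": 0,"dz": 0.022,"twist": 0},{"hand": 1,"dx": 0,"dy": 0,"dz": 0.02,"twist": 0},{"hand": 1,"dx": 0,"dy": 0,"dz": 0,"twist": 0}])

```text
time_s: 3.45
ee_pos: [556.4, 251.5, 49.4]
eef_rot: [-0.002, -0.04, 0.999, -0.001]
force: [-0.6, -0.1, 0.4]
grip_width: 85.1
grasp_force: 0.0
```

>>> drive_tool(increments=[{"hand": 0,"dx": 0,"dy": 0,"dz": 0,"twist": 0},{"hand": 0,"dx": 0,"dy": 0,"dz": 0,"twist": 0},{"hand": 0,"dx": 0,"dy": 0,"dz": 0,"twist": 0},{"hand": 0,"dx": 0,"dy": 0,"dz": 0,"twist": 0},{"hand": 0,"dx": 0,"dy": 0,"dz": 0,"twist": 0},{"hand": 0,"dx": 0,"dy": 0,"dz": 0,"twist": 0},{"hand": 0,"dx": 0,"dy": 0,"dz": 0,"twist": 0},{"hand": 0,"dx": 0,"dy": 0,"dz": 0,"twist": 0}], newtons=80)

```text
time_s: 4.25
ee_pos: [557.9, 252.1, 51.9]
eef_rot: [-0.0, -0.04, 0.999, -0.0]
force: [0.7, -0.3, -0.8]
grip_width: 0.1
grasp_force: 0.0
```

```bash
python3 - <<'E'
from h import *
go(557.8,252.2,52,94.5)
w=snap('wrist');s=snap('scene')
a=cv2.resize(s['frame'][200:320,250:370,::-1],(400,400));b=cv2.resize(w['frame'][110:380,110:400,::-1],(400,400))
cv2.imwrite('pics/g.png',np.hstack([a,b]))
E
```

```text
pos [557.9 252.1  51.9] yh 94.59 tilt 0.0 d [ 0.1  0.1 -0.1] twist rad 0.0017 t 4.25 w 0.1354987295297114 f [ 0.7 -0.3 -0.8] 0.0
```

View pics/g.png

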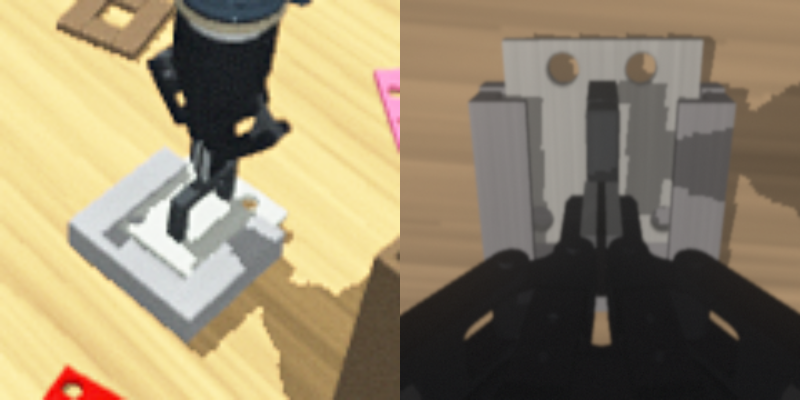

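The pads seem to flank the bar at the middle, at (600,230) in the right half, yet the reading says fully shut. I'll zoom in and check depth.

```bash
python3 - <<'E'
from h import *
w=dict(np.load('last_wrist.npz'));P=cloud(w)
cv2.imwrite('pics/z.png',cv2.resize(w['frame'][160:350,215:305,::-1],None,fx=3.1,fy=3.1,interpolation=2))
np.set_printoptions(linewidth=200,suppress=True)
for v in range(170,350,15): print(v,P[v,235:277:3,2].round(0),P[v,255,:2].round(0))
s=dict(np.load('last_scene.npz'));Q=cloud(s)
rect(P,box(200,315,120,345),62,71,'bar')
E
```

```text
170 [21. 21. 21. 20. 39. 39. 37. 39. 38. 38. 39. 20. 21. 20.] [523. 248.]
185 [20. 19. 20. 21. 67. 67. 68. 67. 67. 67. 66. 67. 20. 19.] [523. 248.]
200 [20. 20. 20. 20. 68. 68. 67. 67. 69. 68. 68. 67. 20. 20.] [532. 249.]
215 [20. 20. 21. 20. 68. 68. 68. 67. 67. 67. 69. 67. 21. 21.] [542. 250.]
230 [21. 21. 21. 22. 68. 67. 68. 68. 68. 69. 68. 67. 21. 21.] [551. 250.]
245 [86. 85. 85. 93. 93. 92. 93. 92. 93. 92. 92. 92. 86. 85.] [546. 250.]
260 [100.  99. 106. 105. 106. 106. 106. 106. 106. 106. 106. 106.  99.  99.] [546. 250.]
275 [120. 121. 120. 118. 119. 119. 113. 112. 113. 119. 118. 118. 121. 121.] [550. 250.]
290 [127. 128. 128. 128. 127. 123. 113. 112. 112. 125. 128. 127. 128. 128.] [557. 251.]
305 [140. 142. 141. 141. 132. 122. 112. 113. 113. 122. 135. 142. 142. 142.] [565. 252.]
320 [148. 148. 148. 140. 124. 122.   1.   1.   1. 122. 123. 143. 147. 149.] [679. 260.]
335 [153. 153. 147. 141. 130.   1.   2.   0.   1. 127. 129. 144. 150. 153.] [697. 262.]
bar 1212 67.5 [538.5 250.4] [32.7 13.7] 4.04
```

View pics/z.png

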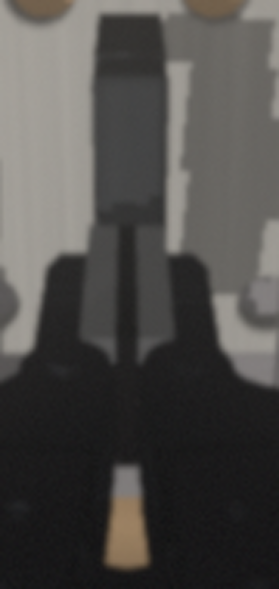

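```bash
python3 - <<'E'
from h import *
np.set_printoptions(linewidth=200,suppress=True)
for n in('scene','wrist'):
    w=dict(np.load(f'last_{n}.npz'));P=cloud(w).reshape(-1,3);print(n,w['origin'],w['mtx'][0,0])
    m=(abs(P[:,0]-558)<45)&(abs(P[:,1]-252)<45)&(P[:,2]>58)&(P[:,2]<170);S=P[m]
    for z in range(58,150,6):
        T=S[(S[:,2]>=z)&(S[:,2]<z+6)]
        if len(T): print(z,len(T),T.min(0).round(0)[:2],T.max(0).round(0)[:2])
E
```

```text
scene [1057.2550828   653.79465293  807.66015367] 350.3444208169015
58 32 [523. 250.] [595. 264.]
64 69 [525. 247.] [596. 263.]
70 4 [562. 256.] [593. 259.]
76 6 [562. 247.] [569. 260.]
82 13 [555. 242.] [569. 266.]
88 18 [553. 240.] [570. 267.]
94 19 [555. 240.] [569. 266.]
100 15 [558. 241.] [569. 266.]
106 9 [562. 243.] [569. 266.]
112 12 [563. 234.] [571. 269.]
118 27 [563. 228.] [571. 282.]
124 53 [547. 216.] [573. 288.]
130 37 [547. 213.] [572. 291.]
136 42 [544. 209.] [576. 296.]
142 39 [557. 210.] [576. 296.]
148 44 [559. 209.] [577. 296.]
wrist [474.55867372 244.65991492 217.72676561] 285.86672796863945
58 71 [522. 242.] [524. 256.]
64 1188 [522. 243.] [554. 258.]
76 81 [545. 240.] [552. 257.]
82 272 [545. 237.] [552. 264.]
88 322 [545. 237.] [552. 264.]
94 375 [545. 237.] [552. 264.]
100 405 [545. 237.] [552. 264.]
106 339 [545. 237.] [568. 264.]
112 587 [543. 231.] [569. 272.]
118 1360 [542. 218.] [569. 282.]
124 2289 [541. 213.] [569. 289.]
130 4078 [541. 209.] [571. 291.]
136 2685 [539. 207.] [570. 297.]
142 4072 [538. 207.] [571. 297.]
148 4658 [538. 207.] [569. 297.]
```

Both cameras agree that the shut fingertips end at z ≈ 78. The state puts them at 41, so the fingers really stand about 37 mm higher than the TCP reading suggests. They closed above the bar without touching it. I'll open, lower by 36 mm in two watched steps, and check before closing.

>>> drive_tool(increments=[{"hand": 1,"dx": 0,"dy": 0,"dz": 0,"twist": 0},{"hand": 1,"dx": 0,"dy": 0,"dz": 0,"twist": 0},{"hand": 1,"dx": 0,"dy": 0,"dz": 0,"twist": 0},{"hand": 1,"dx": 0,"dy": 0,"dz": 0,"twist": 0},{"hand": 1,"dx": 0,"dy": 0,"dz": 0,"twist": 0},{"hand": 1,"dx": 0,"dy": 0,"dz": 0,"twist": 0},{"hand": 1,"dx": 0,"dy": 0,"dz": 0,"twist": 0},{"hand": 1,"dx": 0,"dy": 0,"dz": 0,"twist": 0}])

```text
time_s: 5.15
ee_pos: [558.0, 252.1, 51.9]
eef_rot: [0.0, -0.04, 0.999, -0.0]
force: [-0.2, -0.0, -0.1]
grip_width: 85.6
grasp_force: 0.0
```

>>> drive_tool(increments=[{"hand": 1,"dx": 0,"dy": 0,"dz": 0.005,"twist": 0},{"hand": 1,"dx": 0,"dy": 0,"dz": 0.005,"twist": 0},{"hand": 1,"dx": 0,"dy": 0,"dz": 0.005,"twist": 0},{"hand": 1,"dx": 0,"dy": 0,"dz": 0.005,"twist": 0},{"hand": 1,"dx": 0,"dy": 0,"dz": 0,"twist": 0},{"hand": 1,"dx": 0,"dy": 0,"dz": 0,"twist": 0}])

```text
time_s: 5.75
ee_pos: [557.9, 252.1, 31.7]
eef_rot: [-0.0, -0.04, 0.999, -0.0]
force: [0.1, 0.2, 0.1]
grip_width: 85.1
grasp_force: 0.0
```

```bash
python3 - <<'E'
from h import *
go(557.8,252.2,16,94.5)
w=snap('wrist');P=cloud(w).reshape(-1,3)
for s in (-1,1):
    m=(P[:,0]>535)&(P[:,0]<580)&((P[:,1]-252)*s>22)&((P[:,1]-252)*s<62)&(P[:,2]>34)&(P[:,2]<140);S=P[m]
    for z in range(34,100,6):
        T=S[(S[:,2]>=z)&(S[:,2]<z+6)]
        if len(T): print(s,z,len(T),T.min(0).round(0)[:2],T.max(0).round(0)[:2])
E
```

```text
pos [557.9 252.1  31.7] yh 94.6 tilt 0.02 d [ 0.1  0.1 15.7] twist rad 0.0017 t 5.75 w 85.07347981812151 f [0.1 0.2 0.1] 0.0
-1 64 30 [552. 208.] [569. 209.]
-1 70 215 [549. 197.] [572. 210.]
-1 76 317 [549. 195.] [571. 210.]
-1 82 365 [549. 194.] [572. 210.]
-1 88 430 [549. 194.] [572. 210.]
-1 94 493 [549. 194.] [572. 210.]
1 64 33 [545. 293.] [561. 295.]
1 70 215 [542. 293.] [565. 305.]
1 76 323 [541. 292.] [565. 307.]
1 82 372 [542. 293.] [566. 307.]
1 88 424 [542. 292.] [565. 307.]
1 94 477 [542. 292.] [565. 307.]
```

>>> drive_tool(increments=[{"hand": 1,"dx": 0,"dy": 0,"dz": 0.005,"twist": 0},{"hand": 1,"dx": 0,"dy": 0,"dz": 0.005,"twist": 0},{"hand": 1,"dx": 0,"dy": 0,"dz": 0.005,"twist": 0},{"hand": 1,"dx": 0,"dy": 0,"dz": 0,"twist": 0},{"hand": 1,"dx": 0,"dy": 0,"dz": 0,"twist": 0}])

```text
time_s: 6.3
ee_pos: [557.9, 252.1, 16.7]
eef_rot: [-0.0, -0.04, 0.999, -0.0]
force: [0.6, 1.1, 0.6]
grip_width: 85.3
grasp_force: 0.0
```

>>> drive_tool(increments=[{"hand": 0,"dx": 0,"dy": 0,"dz": 0,"twist": 0},{"hand": 0,"dx": 0,"dy": 0,"dz": 0,"twist": 0},{"hand": 0,"dx": 0,"dy": 0,"dz": 0,"twist": 0},{"hand": 0,"dx": 0,"dy": 0,"dz": 0,"twist": 0},{"hand": 0,"dx": 0,"dy": 0,"dz": 0,"twist": 0},{"hand": 0,"dx": 0,"dy": 0,"dz": 0,"twist": 0},{"hand": 0,"dx": 0,"dy": 0,"dz": 0,"twist": 0},{"hand": 0,"dx": 0,"dy": 0,"dz": 0,"twist": 0}], newtons=80)

```text
time_s: 7.1
ee_pos: [558.1, 252.1, 17.1]
eef_rot: [0.0, -0.04, 0.999, 0.0]
force: [-1.0, -0.2, 4.0]
grip_width: 12.6
grasp_force: 78.9
```

```bash
python3 - <<'E'
from h import *
a=np.radians(4.5);o=robot.get_obs()['ee_pos']
go(o[0]-105*np.cos(a),o[1]-105*np.sin(a),o[2],94.5)
E
```

```text
pos [558.1 252.1  17.1] yh 94.59 tilt 0.02 d [105.    0.2  -0. ] twist rad 0.0016 t 7.1 w 12.599370933504272 f [-1.  -0.2  4. ] 78.88340950012207
```

Gripped: 12.6 mm at 79 N. Next I lift about 2 mm, within the 5 mm lip clearance, and slide straight out.

>>> drive_tool(increments=[{"hand": 0,"dx": 0,"dy": 0,"dz": -0.002,"twist": 0},{"hand": 0,"dx": 0.003,"dy": 0,"dz": 0,"twist": 0},{"hand": 0,"dx": 0.006,"dy": 0,"dz": 0,"twist": 0},{"hand": 0,"dx": 0.006,"dy": 0,"dz": 0,"twist": 0},{"hand": 0,"dx": 0.006,"dy": 0,"dz": 0,"twist": 0},{"hand": 0,"dx": 0.006,"dy": 0,"dz": 0,"twist": 0},{"hand": 0,"dx": 0.006,"dy": 0,"dz": 0,"twist": 0},{"hand": 0,"dx": 0.006,"dy": 0,"dz": 0,"twist": 0}])

```text
time_s: 7.9
ee_pos: [518.5, 248.9, 18.9]
eef_rot: [0.0, -0.04, 0.999, 0.0]
force: [0.0, -0.4, -5.3]
grip_width: 12.8
grasp_force: 77.9
```

>>> drive_tool(increments=[{"hand": 0,"dx": 0.01,"dy": 0,"dz": 0,"twist": 0},{"hand": 0,"dx": 0.01,"dy": 0,"dz": 0,"twist": 0},{"hand": 0,"dx": 0.01,"dy": 0,"dz": 0,"twist": 0},{"hand": 0,"dx": 0.01,"dy": 0,"dz": 0,"twist": 0},{"hand": 0,"dx": 0.01,"dy": 0,"dz": 0,"twist": 0},{"hand": 0,"dx": 0.01,"dy": 0,"dz": 0,"twist": 0},{"hand": 0,"dx": 0.008,"dy": 0,"dz": 0,"twist": 0},{"hand": 0,"dx": 0,"dy": 0,"dz": 0,"twist": 0}])

```text
time_s: 8.7
ee_pos: [450.2, 243.4, 18.9]
eef_rot: [-0.0, -0.04, 0.999, -0.0]
force: [0.7, -0.8, -5.3]
grip_width: 12.6
grasp_force: 77.9
```

```bash
python3 - <<'E'
from h import *
go(453,244,160,92.4)
w=snap('wrist','w5.png');P=cloud(w)
m=(P[...,2]>15)&(P[...,2]<29)&(P[...,0]<530)&(abs(P[...,1]-245)<70)
rect(P,m,15,29,'plate(near part)'); rect(P,box(180,330,60,345),61,73,'bar')
E
```

```text
pos [450.2 243.4  18.9] yh 94.62 tilt 0.05 d [  -2.7    0.3 -141.1] twist rad 0.0387 t 8.7 w 12.558885099857823 f [ 0.7 -0.8 -5.3] 77.93091773986816
plate(near part) 15827 22.4 [444.8 242. ] [ 98.6 100.7] 4.68
bar 4529 69.2 [449.5 244.7] [70.9 38. ] 22.68
```

View pics/w5.png

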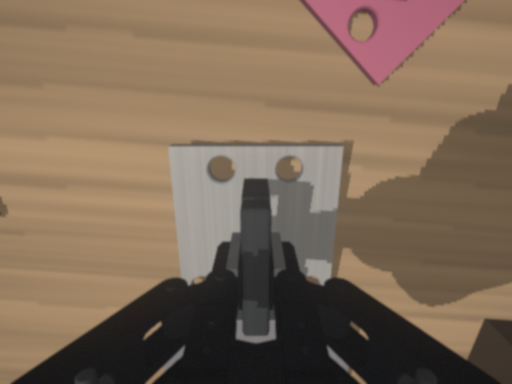

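The plate (near edge row 145, columns 170–343) hangs level and is clear of the rack. Next I lift it, then move to beside the mill for a close look at the flange.

>>> drive_tool(increments=[{"hand": 0,"dx": 0,"dy": 0,"dz": -0.01,"twist": 0},{"hand": 0,"dx": 0,"dy": 0,"dz": -0.02,"twist": 0},{"hand": 0,"dx": 0,"dy": 0,"dz": -0.027,"twist": 0},{"hand": 0,"dx": 0,"dy": 0,"dz": -0.027,"twist": 0},{"hand": 0,"dx": 0,"dy": 0,"dz": -0.027,"twist": 0},{"hand": 0,"dx": 0,"dy": 0,"dz": -0.027,"twist": 0},{"hand": 0,"dx": 0,"dy": 0,"dz": -0.025,"twist": 0},{"hand": 0,"dx": 0,"dy": 0,"dz": -0.012,"twist": 0}])

```text
time_s: 9.55
ee_pos: [452.3, 243.8, 196.7]
eef_rot: [0.002, -0.04, 0.999, 0.001]
force: [0.5, 0.6, -5.5]
grip_width: 13.0
grasp_force: 78.5
```

>>> drive_tool(increments=[{"hand": 0,"dx": -0.003,"dy": -0.015,"dz": 0,"twist": 0},{"hand": 0,"dx": -0.005,"dy": -0.025,"dz": 0,"twist": 0},{"hand": 0,"dx": -0.005,"dy": -0.025,"dz": 0,"twist": 0},{"hand": 0,"dx": -0.005,"dy": -0.025,"dz": 0,"twist": 0},{"hand": 0,"dx": -0.005,"dy": -0.025,"dz": 0,"twist": 0},{"hand": 0,"dx": -0.005,"dy": -0.025,"dz": 0,"twist": 0},{"hand": 0,"dx": -0.005,"dy": -0.025,"dz": 0,"twist": 0},{"hand": 0,"dx": -0.005,"dy": -0.025,"dz": 0,"twist": 0}])

```text
time_s: 10.35
ee_pos: [504.0, 55.3, 192.8]
eef_rot: [-0.001, -0.04, 0.999, -0.0]
force: [-0.7, -0.8, -5.8]
grip_width: 12.5
grasp_force: 78.4
```

>>> drive_tool(increments=[{"hand": 0,"dx": -0.006,"dy": -0.025,"dz": 0,"twist": 0.01},{"hand": 0,"dx": -0.006,"dy": -0.025,"dz": 0,"twist": 0.01},{"hand": 0,"dx": -0.006,"dy": -0.025,"dz": 0,"twist": 0.009},{"hand": 0,"dx": -0.006,"dy": -0.025,"dz": 0,"twist": 0.009},{"hand": 0,"dx": -0.006,"dy": -0.025,"dz": 0,"twist": 0},{"hand": 0,"dx": -0.006,"dy": -0.025,"dz": 0,"twist": 0},{"hand": 0,"dx": -0.003,"dy": -0.012,"dz": 0,"twist": 0},{"hand": 0,"dx": 0,"dy": 0,"dz": 0,"twist": 0}])

```text
time_s: 11.15
ee_pos: [552.1, -104.0, 192.9]
eef_rot: [-0.001, -0.02, 1.0, 0.0]
force: [-0.4, 0.2, -4.9]
grip_width: 12.5
grasp_force: 78.5
```

```bash
python3 - <<'E'
from h import *
go(571,-257,194,92.4)
w=snap('wrist','w6.png');P,m=flange(w);ys,xs=np.where(m);print(xs.min(),xs.max(),ys.min(),ys.max())
E
```

```text
pos [ 552.1 -104.   192.9] yh 92.3 tilt 0.09 d [ -12.7 -153.7   -1.2] twist rad -0.0017 t 11.15 w 12.531231828952942 f [-0.4  0.2 -4.9] 78.53122115135193
flange 11049 130.8 [ 577. -259.] [123.9 104.4] 2.22
2 144 145 273
```

View pics/w6.png

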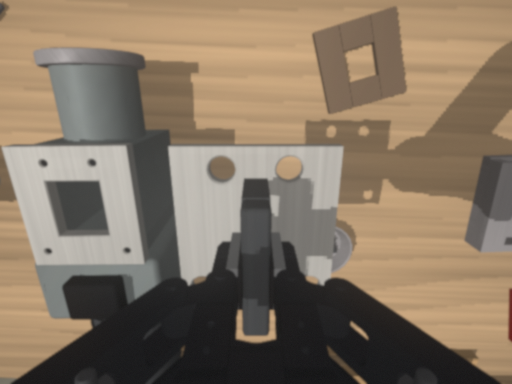

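The picture shows the flange's threaded holes at (42,163), (92,163), (48,251) and (127,251), and the cover's narrow holes at (222,168) and (289,168). I'll fit both from this view.

```bash
cat > fit.py <<'E'
from h import *
def onz(w,uv,z):
    K=w['mtx'];d=np.c_[(np.array(uv,float)-[K[0,2],K[1,2]])/K[0,0],np.ones(len(uv))]@R.from_quat(np.array(w['rotation'])[[1,2,3,0]]).as_matrix().T
    o=np.array(w['origin']);return (o+d*((z-o[2])/d[:,2])[:,None])[:,:2]
def rigid(A,B):
    a,b=A.mean(0),B.mean(0);H=(A-a).T@(B-b);t=np.arctan2(H[0,1]-H[1,0],H[0,0]+H[1,1])
    M=np.array([[np.cos(t),-np.sin(t)],[np.sin(t),np.cos(t)]]);r=B-b-(A-a)@M.T
    return b-M@a,np.degrees(t),np.abs(r).max()
def dark(w,seeds,r):
    g=cv2.cvtColor(w['frame'],cv2.COLOR_RGB2GRAY).astype(float);o=[]
    for u,v in seeds:
        p=g[v-r:v+r+1,u-r:u+r+1];W=np.clip(np.percentile(p,75)-20-p,0,None);yy,xx=np.mgrid[v-r:v+r+1,u-r:u+r+1]
        o.append([(W*xx).sum()/W.sum(),(W*yy).sum()/W.sum()])
    return np.array(o)
E
python3 - <<'E'
from fit import *
w=dict(np.load('last_wrist.npz'));P=cloud(w)
# image right=+y
uv=dark(w,[(127,251),(48,251),(92,163),(42,163)],6);print(uv.round(1))
B=onz(w,uv,130.);A=np.array([[41,36],[41,-36],[-41,20],[-41,-20]],float)
print('mill',B.round(1),rigid(A,B))
m=box(165,350,140,280);f=w['frame'].min(-1)
S=P[m&(abs(P[...,2]-197)<9)];zt=np.median(S[:,2]);print('top z',zt,len(S))
c=np.linalg.lstsq(np.c_[S,][:,:2]@np.eye(2)*1.0 if 0 else np.c_[S[:,:2],np.ones(len(S))],S[:,2],rcond=None)[0];print('slope',c[:2])
T=S[abs(S[:,2]-zt)<5];r=cv2.minAreaRect(T[:,:2].astype(np.float32));print('plate rect',r)
# plate near edge & side edges in pixels, from depth
mk=(abs(P[...,2]-zt)<6)&m
rows=range(160,240,8);L=[[np.where(mk[v])[0].min(),v] for v in rows];Rr=[[np.where(mk[v])[0].max(),v] for v in rows]
cols=range(185,330,10);N=[[u,np.where(mk[:,u])[0].min()] for u in cols]
for n,q in(('L',L),('R',Rr),('N',N)): print(n,onz(w,q,zt)[[0,-1]].round(1),np.array(q)[[0,-1]].tolist())
E
```

```text
[[126.7 249.8]
 [ 47.8 250.6]
 [ 91.6 162.2]
 [ 42.9 162.7]]
mill [[ 609.7 -220. ]
 [ 613.3 -292. ]
 [ 528.7 -240.2]
 [ 530.7 -280.2]] (array([ 570.5941467 , -258.12436997]), np.float64(2.9159631469081075), np.float64(0.0418428533714561))
top z 196.41457813545583 15817
slope [ 0.00286843 -0.00049852]
plate rect ((542.9735107421875, -105.14884948730469), (91.05148315429688, 100.69451904296875), 2.2993905544281006)
L [[ 508.2 -156.2]
 [ 554.6 -154.4]] [[170, 160], [177, 232]]
R [[504.2 -57.1]
 [550.6 -55.2]] [[341, 160], [334, 232]]
N [[ 499.1 -147.2]
 [ 495.3  -67.5]] [[185, 145], [325, 144]]
```

```bash
python3 - <<'E'
from fit import *
go(570.8,-257.4,193,92.87)
E
```

```text
pos [ 551.9 -102.8  193. ] yh 92.34 tilt 0.1 d [-1.250e+01 -1.552e+02 -1.000e-01] twist rad -0.0092 t 11.2 w 12.563533687300946 f [-1.   0.3 -5.5] 78.53154301643372
```

>>> drive_tool(increments=[{"hand": 0,"dx": -0.0005,"dy": -0.01,"dz": 0,"twist": -0.009},{"hand": 0,"dx": -0.002,"dy": -0.025,"dz": 0,"twist": 0},{"hand": 0,"dx": -0.002,"dy": -0.03,"dz": 0,"twist": 0},{"hand": 0,"dx": -0.002,"dy": -0.03,"dz": 0,"twist": 0},{"hand": 0,"dx": -0.002,"dy": -0.03,"dz": 0,"twist": 0},{"hand": 0,"dx": -0.002,"dy": -0.02,"dz": 0,"twist": 0},{"hand": 0,"dx": -0.002,"dy": -0.01,"dz": 0,"twist": 0},{"hand": 0,"dx": 0,"dy": 0,"dz": 0,"twist": 0}])

```text
time_s: 12.0
ee_pos: [572.9, -256.9, 193.6]
eef_rot: [-0.0, -0.025, 1.0, 0.0]
force: [0.6, 1.5, -5.7]
grip_width: 12.7
grasp_force: 78.7
```

>>> drive_tool(increments=[{"hand": 0,"dx": 0,"dy": 0,"dz": 0.01,"twist": 0},{"hand": 0,"dx": 0,"dy": 0,"dz": 0.01,"twist": 0},{"hand": 0,"dx": 0,"dy": 0,"dz": 0.005,"twist": 0},{"hand": 0,"dx": 0,"dy": 0,"dz": 0,"twist": 0},{"hand": 0,"dx": 0,"dy": 0,"dz": 0,"twist": 0},{"hand": 0,"dx": 0,"dy": 0,"dz": 0,"twist": 0}])

```text
time_s: 12.6
ee_pos: [573.0, -256.5, 169.3]
eef_rot: [0.0, -0.026, 1.0, -0.0]
force: [-0.5, 0.4, -5.5]
grip_width: 12.7
grasp_force: 78.6
```

```bash
python3 - <<'E'
from fit import *
go(570.8,-257.4,151.1,92.87)
E
```

```text
pos [ 573.  -256.5  169.3] yh 92.94 tilt 0.04 d [ 2.3 -0.8 18.2] twist rad 0.0012 t 12.6 w 12.749750697356294 f [-0.5  0.4 -5.5] 78.62549185752869
```

>>> drive_tool(increments=[{"hand": 0,"dx": 0.0023,"dy": -0.0008,"dz": 0,"twist": 0},{"hand": 0,"dx": 0,"dy": 0,"dz": 0.005,"twist": 0},{"hand": 0,"dx": 0,"dy": 0,"dz": 0.005,"twist": 0},{"hand": 0,"dx": 0,"dy": 0,"dz": 0.005,"twist": 0},{"hand": 0,"dx": 0,"dy": 0,"dz": 0.003,"twist": 0},{"hand": 0,"dx": 0,"dy": 0,"dz": 0,"twist": 0},{"hand": 0,"dx": 0,"dy": 0,"dz": 0,"twist": 0},{"hand": 0,"dx": 0,"dy": 0,"dz": 0,"twist": 0}])

```text
time_s: 13.4
ee_pos: [570.7, -257.5, 151.1]
eef_rot: [0.0, -0.026, 1.0, -0.0]
force: [0.2, -0.7, -5.6]
grip_width: 12.7
grasp_force: 78.7
```

```bash
python3 - <<'E'
from fit import *
go(570.8,-257.4,151.1,92.87)
w=snap('wrist');s=snap('top')
P=cloud(w);m=box(165,350,135,240);mk=(abs(P[...,2]-154)<6)&m;zt=np.median(P[mk][:,2]);print('top z',zt)
g=[]
rows=range(165,232,3);L=onz(w,[[np.where(mk[v])[0].min()-.5,v] for v in rows],zt);Rr=onz(w,[[np.where(mk[v])[0].max()+.5,v] for v in rows],zt)
N=onz(w,[[u,np.where(mk[:,u])[0].min()-.5] for u in range(185,328,4)],zt)
fl=np.polyfit(L[:,0],L[:,1],1);fr=np.polyfit(Rr[:,0],Rr[:,1],1);fn=np.polyfit(N[:,1],N[:,0],1)
print('yaws',np.degrees(np.arctan([fl[0],fr[0],-fn[0]])))
a=np.arctan((fl[0]+fr[0])/2);ym=np.polyval((fl+fr)/2,520);xn=np.polyval(fn,ym);x=xn+55*np.cos(a);print('cover centre',x,np.polyval((fl+fr)/2,x),'width',(np.polyval(fr,540)-np.polyval(fl,540))*np.cos(a))
a=cv2.resize(w['frame'][120:260,150:360,::-1],(480,320),interpolation=2);b=cv2.resize(s['frame'][140:205,295:370,::-1],(300,320),interpolation=2)
cv2.imwrite('pics/end.png',np.hstack([a,b]))
E
```

```text
pos [ 570.7 -257.5  151.1] yh 92.94 tilt 0.02 d [-0.1  0.1  0. ] twist rad 0.0012 t 13.4 w 12.721236472247348 f [ 0.2 -0.7 -5.6] 78.7275230884552
top z 154.61033228066037
yaws [3.02436001 2.78704077 2.9274323 ]
cover centre 570.1199575936066 -258.4198509760115 width 100.0341412968256
```

View pics/end.png

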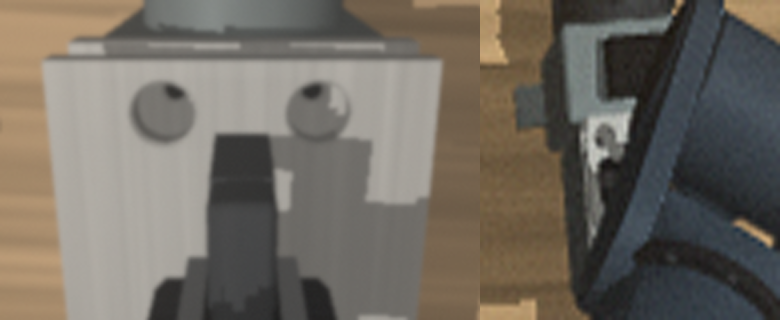

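Through the cover's narrow holes, at (163,110) and (318,110), the threaded holes show symmetrically. The measured cover centre is (570.1, -258.4) at 2.9° against the mill's (570.6, -258.1) at 2.9°, with a gap of about 16 mm. I'm handing in.

```bash
python3 -c "
from cell import robot
print(robot.sign_off())"
```

```text
the job is handed in; nothing more can be done
None
```

I handed in the job with the cover held level over the mill, the right way round: by camera its holes are within about 1 mm of the threaded holes and the gap is about 16 mm (the hand-in returned no verdict).

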